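# Brush out the mould cavity behind its sprung slide

## Robot

A 7-joint arm with a two-finger parallel gripper is mounted at the origin on the work surface. World frame = base frame: x ahead of the robot, y to its left, z up, the work surface at z = 0. Lengths are in m, angles in rad, forces in N, time in s.
With the tool pointing down it reaches from about 0.425 to 0.875 m from the base axis. Payload 4.7 kg.
Tool frame: the origin (TCP) lies at the very end of the fingers, on their centre line; the grasp point (between the pads) lies 19 mm behind it; z points along the fingers, y is the line along which they close (so a half turn about z gives the same grasp; the last joint's range is limited). The gripper opens to 87 mm and grips with 3 to 60 N. Pads are 19 mm wide; open, the fingers measure 117 mm over their backs; the gripper's body (75 mm by 190 mm) begins 51 mm behind the grasp point.
Start: joints at [1.298, 0.321, -0.07, 1.45, 0.023, 1.371, -0.057], TCP at [0.184, -0.623, 0.223] pointing down, gripper open.
Joint ranges: [-2.86, 2.86], [-0.3, 2.09], [-1.38, 1.24], [0.06, 2.45], [-1.56, 4.7], [0.09, 2.05], [-2.69, 2.69]. Speed limits (rad/s): [2.57, 2.57, 3.14, 3.14, 3.14, 3.14, 3.14].

## Interface

Orientations are given as a unit quaternion [x, y, z, w].
In Python, from workcell import ctrl gives the robot as it stands.
- The arm moves only by the tool move_arm, never from a script. Its argument "deltas" is a list of rows, each an object with "fingers": the closure, from 0 (fully open) to 1 (shut); "translation": the shift along the tool's x, y, z in cm, a list of three; "turn": the turn about the tool's z in degrees. In form: [{"fingers": fingers, "translation": [dx, dy, dz], "turn": turn}, ...]. A call has 1 to 5 rows; each row is the pose to reach, as a shift and turn from the pose commanded when the call began, along the tool's axes at that moment; what a row does not reach only later rows make up. A row lasts 1/10 s, in which the tool goes at most 50 mm and 8.59 degrees, less where a joint would pass 70% of its speed; a pose out of reach is approached as far as the arm can. A call with a gripper value outside its range is refused whole. The fingers move at their own pace and stop on an object; "newtons" is the grip in N (left out, the last holds). Time passes only in rows, so rows that repeat a pose let the fingers close. It gives the time, the measured TCP pose, the force, the opening and the grip force at its end, in the units of the state.
- ctrl.state(): the state, without advancing time (a new reading comes with each control period).
- ctrl.snapshot(name): name is "scene" or "top" or "wrist"; returns a dict with "frame" (480x640x3 uint8, red, green, blue), "z_map" (480x640 float32, m along the optical axis (not along the pixel's ray), 0 where there is no reading), "K" (3x3 intrinsics, pixels), "R" (3x3) and "t" (3): a world point X has camera coordinates R X + t; the wrist camera has in their place "hand_eye" (4x4, takes a point from camera to tool coordinates, whose origin is the TCP and whose axes are the flange's). Camera axes: x right, y down, z forward; pixel columns grow to the right and rows downward; lengths in m; the calibration is good to about 2 mm. A picture is of the moment at which its call begins: read the wrist's pose just before it.
- ctrl.finish_job(): hands the job in; it is judged then, once.
The state is a dict: "time_s": time; "joint_pos": joint angles; "joint_velocities": joint speeds; "joint_efforts": joint torques, N m; "position": TCP position; "ee_rot": TCP orientation; "ft_force": force on the tool from outside, world axes, zero at the start; "moment": the same for the moment, N m; "width": finger opening in m; "gripper_force": force on a finger pad.
Only numpy, scipy, OpenCV 4.12 (cv2) and the standard library are available. Lean on these libraries where they do the work, as an engineer would, in place of code of your own. Each camera call takes 0.05 s, during which the arm holds its last target. There are 200 camera calls.

## Task

Clean the deep round cavity of the mould half on the bench: draw its sprung steel slide out to the stop by the upturned lip, so that the pawl drops behind it and holds it open when you let go. Take the brush from its pot, scrub the cavity with it up and down, reaching the bottom three times and coming up past half of the depth in between, and stand the brush in its pot again. Then press the pawl's thumb pad so that the slide springs fully home over the cavity; do not disturb the other things on the bench.

Things in the scene. Friction and masses are not known exactly. Their poses are not given: they have to be found in the camera images.
- mould: fixed dark steel mould block 150 (x) x 280 (y) x 90 high; origin: centre of its underside. On top: the slide (drawn out along the block's -y), gibs beside it (14 wide, 16 high, x = +-58, y -138 to +34), the pawl (pivot at x 42, y 60, between cheeks 30 high). Round vertical cavity 56 dia, 68 deep at x = y = 0, covered by the slide when home
- cavity_mouth (a point): centre of the cavity's mouth, in the block's top face (90 above the bench); axes as the mould's
- cavity_floor (a point): centre of the cavity's floor, 68 below the mouth (22 above the bench); axes as the mould's
- slide (a joint): slide's travel along the mould's -y, m: 0 = home over the cavity, 0.073 = at the stop; held by the pawl it rests at about 0.070. A spring pulls it home (4 N at 0, 9 N at the stop). Flat steel plate 100 wide, 157 long, 14 thick on the block, top 104 above the bench; home, it spans mould y -120 to +37
- lip (a point): middle of the top edge of the inner face (towards the cavity) of the slide's upturned lip: an upright steel plate 64 wide (x), 10 thick (y, extending from here towards -y), 36 above the slide's plate. 140 above the bench, mould y = -110 when home; moves with the slide; axes as the mould's
- pawl (a joint): pawl angle, rad: about 0.01 = riding on the slide, 0.165 = nose fallen behind the slide's trailing edge, holding it open (falls by itself in the last 3 mm of travel). Pressing the thumb pad lowers it; the slide is freed at about 0, lower end -0.07. Steel rocker 165 long, 12 wide along mould y at x = 42, pivot at y 60, 108 above the bench, nose to -y
- pawl_pad (a point): centre of the top of the thumb pad, a round steel disc 28 dia on the pawl's tail at mould x 42, y 120; about 122 above the bench with the pawl fallen, 10 lower with it lifted. Pressing it straight down 10 to 12 mm with about 5 N frees the slide
- pot: open straight-sided round aluminium pot, 62 outer dia, 56 inner dia, 75 high, floor 5 thick; origin at the centre of its underside
- brush: long round brush, standing upright in the pot, 180 long; origin at the centre of the flat lower end of the bristles, z along the handle. Grey bristle head 33 dia from 0 to 55, steel ferrule 24 dia to 80, wooden handle 20 to 24 dia from 80 to 165 with a tapered end to 180. 120 g.
- tin: aluminium tin with lid and paper label, 68 dia x 85 high, standing near the pot; a bystander, to be left alone (origin at its underside)
- tray: blue plastic two-compartment tray, 110 x 75 x 40 high, near the pot; a bystander, to be left alone (origin at its underside)
- collar: flat steel ring 84 outer dia, 52 hole, 22 high, beyond the mould; a bystander, to be left alone (origin at its underside)
- spanner: dark steel spanner 170 long, lying beyond the mould; a bystander, to be left alone (origin at its underside)
- hammer: hammer with wooden handle, lying at the left side of the bench; a bystander, to be left alone (origin at its underside)
- pillar: steel guide pillar with flanged foot, 100 high, 40 foot dia, standing at the right side of the bench; a bystander, to be left alone (origin at its underside)
Not all that is in view belongs to the job. There is more than one size of the brush; the one meant has the size given above.

How it is judged:
On the way, in this order (a step that is already met when the one before it is completed fails the run):
1. the slide is out at its stop, the pawl has dropped behind it, and it stays out with nothing touching it (value of joint slide above 0.067 m and value of joint pawl above 0.12 rad and contact force between each of the arm, the fingers and slide below 0.05 N), for 0.2 s.
2. the brush reaches the cavity's floor (within 12 mm), slide latched open (horizontal distance between brush and cavity_floor below 0.02 m and z of brush in the frame of cavity_floor below 0.012 m and value of joint slide above 0.067 m).
3. the brush comes up past about half depth (30 mm above the floor) (horizontal distance between brush and cavity_floor below 0.02 m and z of brush in the frame of cavity_floor above 0.03 m and value of joint slide above 0.067 m).
4. down to the floor a second time (all of step 2).
5. up past half depth again (all of step 3).
6. down to the floor a third time (all of step 4).
7. the brush stands in its pot, let go, slide still latched open (horizontal distance between brush and pot below 0.03 m and z of brush in the frame of pot between -0.005 and 0.03 m and angle between brush's own z axis and vertical below 0.5 rad and angle between pot's own z axis and vertical below 0.1 rad and contact force between the fingers and brush below 0.05 N and value of joint slide above 0.067 m), for 0.2 s.
At the end, for the whole second after the job is handed in: the slide is home (within 3 mm) with the pawl riding on top of it, and the brush stands at rest in the upright pot (its foot within 30 mm of the pot's axis and of its underside, leaning less than about 28 degrees), let go (value of joint slide below 0.003 m and value of joint pawl below 0.05 rad and horizontal distance between brush and pot below 0.03 m and z of brush in the frame of pot between -0.005 and 0.03 m and angle between brush's own z axis and vertical below 0.5 rad and angle between pot's own z axis and vertical below 0.1 rad and contact force between the fingers and brush below 0.05 N and linear speed of brush below 0.02 m/s); the robot touches nothing.
It fails at once if a bystander (tin, tray, collar, spanner, hammer or pillar) is disturbed: moved more than 30 mm (distance of any of tin, tray, collar, spanner, hammer, pillar from where it was at the start of the episode above 0.03 m).
It also fails if it takes over 72 s, if anything falls off the work surface, if the arm or the gripper's body presses on something with over 40 N, if the wrist force passes 120 N, or if a joint passes its speed limit or range.

## Working session

There is one attempt and no reset: what is moved stays moved. The work goes in short steps, Python scripts to look and compute and a tool call to move; the robot and the scene stay as the last step left them, time stands still between calls to the robot, and variables do not carry over. Pictures are saved under pics/ and viewed, at most 10 in all, crops included, and the job is handed in when it is done.

Besides the shell and the picture viewer there is one more tool, called after "Request:" as name(argument=value, ...), one argument or row to a line, values as JSON. move_arm: Moves the arm, as the interface text tells. Its arguments: {"type":"object","properties":{"deltas":{"type":"array"},"newtons":{"type":"number"}},"required":["deltas"]}

```bash
mkdir -p pics; cat > h.py <<'E'
import numpy as np, cv2
from workcell import ctrl
from scipy.spatial.transform import Rotation as Ro
def snap(n):
    s=ctrl.snapshot(n); np.savez('%s.npz'%n,**s); return s
def load(n): return dict(np.load('%s.npz'%n))
def world(s):
    z=s['z_map']; v,u=np.mgrid[:480,:640]; K=s['K']
    c=np.stack([(u-K[0,2])/K[0,0]*z,(v-K[1,2])/K[1,1]*z,z],-1)
    return (c-s['t'])@s['R']
def save(n,im): cv2.imwrite('pics/'+n,im[...,::-1])
E
python3 - <<'E'
from h import *
s=ctrl.state(); print({k:np.round(v,3).tolist() for k,v in s.items()})
for n in('scene','top'): save(n+'.png',snap(n)['frame'])
E
```

```text
{'time_s': 0.0, 'joint_pos': [1.298, 0.322, -0.07, 1.452, 0.023, 1.371, -0.057], 'joint_velocities': [-0.002, -0.001, 0.0, 0.001, 0.0, -0.0, 0.002], 'joint_efforts': [-0.001, -49.129, -0.404, -31.253, -0.064, 0.044, 0.0], 'position': [0.184, -0.623, 0.221], 'ee_rot': [0.99, 0.143, -0.0, -0.001], 'ft_force': [0.341, 1.052, -0.124], 'moment': [0.018, -0.056, 0.004], 'gripper_force': 0.0, 'width': 0.087}
```

View pics/top.png

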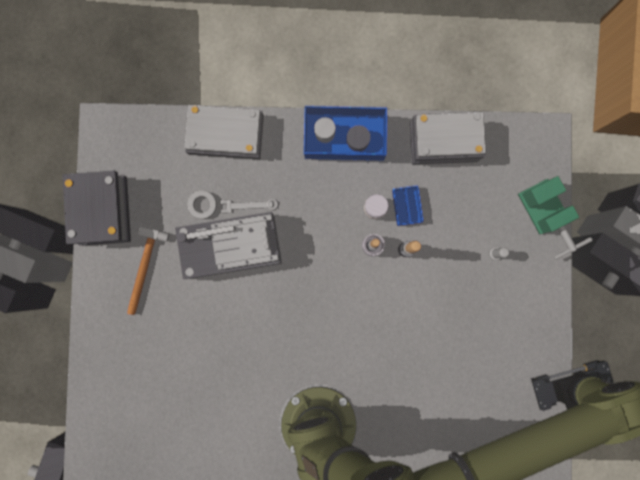

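View pics/scene.png

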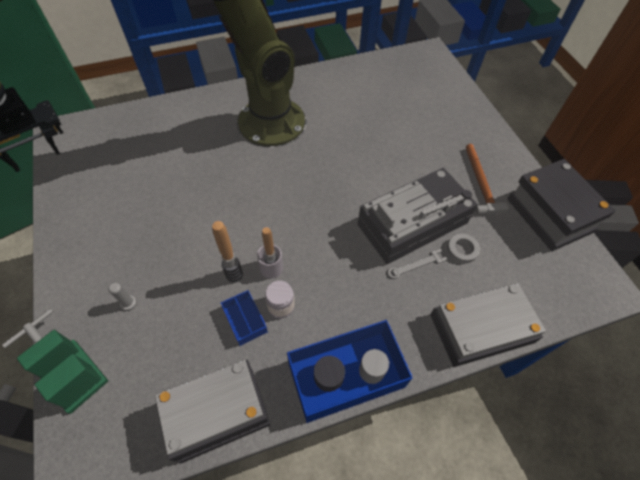

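In the top view the mould is at (230,245), with its slide lip to the right near (272,240) and the pawl along (215,230). There are two brush candidates: one in the round pot (374,243), and a larger one outside it (410,248). The description fits the one in the pot; I'll confirm that with a crop and heights.

```bash
python3 - <<'E'
from h import *
s=load('scene');t=load('top')
a=cv2.resize(s['frame'][205:305,190:310],(480,400),interpolation=cv2.INTER_CUBIC)
b=cv2.resize(t['frame'][200:290,165:295],(578,400),interpolation=cv2.INTER_CUBIC)[:,:]
save('brush.png',a); save('mould.png',b)
P=world(t);S=world(s)
print('cam',-t['R'].T@t['t'],-s['R'].T@s['t'])
# cloud around brushes from both
for nm,Q in(('top',P),('scene',S)):
    q=Q.reshape(-1,3)
    for u0,v0,c in ((374,243,0),(410,248,0)):
        p=P[v0,u0]; 
        if nm=='top': print(p)
        m=(np.hypot(q[:,0]-p[0],q[:,1]-p[1])<.05)&(q[:,2]>.02)
        z=q[m]
        for lo in np.arange(.02,.22,.02):
            k=z[(z[:,2]>lo)&(z[:,2]<lo+.02)]
            if len(k)>2: print(nm,u0,round(lo,2),len(k),k.mean(0).round(3),np.ptp(k,0).round(3))
        print(z[:,2].max())
# mould: block top corners
q=P.reshape(-1,3); c=P[248,215]; print('c',c)
m=(np.abs(q[:,0]-c[0])<.16)&(np.abs(q[:,1]-c[1]+.04)<.2)&(q[:,2]>.075)&(q[:,2]<.15)
r=cv2.minAreaRect(q[m][:,:2].astype(np.float32)); print('mould rect',r)
E
```

```text
cam [ 0.43810686 -0.02263152  1.84041503] [ 1.08226873 -0.2174984   1.02555735]
[ 0.53032555 -0.14458434  0.17741675]
top 374 0.02 30 [ 0.532 -0.148  0.029] [0.059 0.059 0.017]
top 374 0.04 49 [ 0.532 -0.148  0.051] [0.057 0.055 0.02 ]
top 374 0.06 91 [ 0.531 -0.148  0.071] [0.059 0.061 0.02 ]
top 374 0.08 16 [ 0.537 -0.149  0.084] [0.052 0.06  0.013]
top 374 0.1 5 [ 0.527 -0.142  0.117] [0.017 0.012 0.006]
top 374 0.12 3 [ 0.532 -0.136  0.137] [0.006 0.    0.002]
top 374 0.14 5 [ 0.528 -0.14   0.15 ] [0.017 0.006 0.017]
top 374 0.16 24 [ 0.533 -0.147  0.174] [0.022 0.022 0.017]
top 374 0.18 37 [ 0.533 -0.147  0.185] [0.017 0.016 0.012]
0.19272073911238388
[ 0.51680721 -0.23730435  0.21707865]
top 410 0.02 12 [ 0.515 -0.233  0.032] [0.032 0.027 0.011]
top 410 0.04 12 [ 0.52  -0.231  0.053] [0.037 0.022 0.013]
top 410 0.06 67 [ 0.52  -0.24   0.072] [0.041 0.038 0.018]
top 410 0.08 13 [ 0.519 -0.239  0.092] [0.035 0.021 0.019]
top 410 0.1 18 [ 0.522 -0.237  0.108] [0.026 0.014 0.015]
top 410 0.12 4 [ 0.519 -0.236  0.135] [0.014 0.005 0.005]
top 410 0.14 7 [ 0.517 -0.239  0.153] [0.022 
[... 859 characters left out ...]
.54  -0.247  0.05 ] [0.02  0.043 0.019]
scene 410 0.06 129 [ 0.534 -0.248  0.071] [0.033 0.045 0.019]
scene 410 0.08 58 [ 0.534 -0.247  0.089] [0.016 0.031 0.02 ]
scene 410 0.1 68 [ 0.532 -0.247  0.109] [0.021 0.031 0.019]
scene 410 0.12 40 [ 0.534 -0.248  0.13 ] [0.011 0.027 0.019]
scene 410 0.14 63 [ 0.534 -0.248  0.15 ] [0.014 0.03  0.019]
scene 410 0.16 64 [ 0.534 -0.248  0.17 ] [0.021 0.031 0.02 ]
scene 410 0.18 64 [ 0.534 -0.248  0.19 ] [0.017 0.031 0.018]
scene 410 0.2 75 [ 0.534 -0.247  0.21 ] [0.017 0.03  0.02 ]
0.2416805892528951
c [0.51095306 0.30074893 0.1040447 ]
mould rect ((0.5231744050979614, 0.27047890424728394), (0.15132004022598267, 0.2821146845817566), 10.682942390441895)
```

View pics/brush.png

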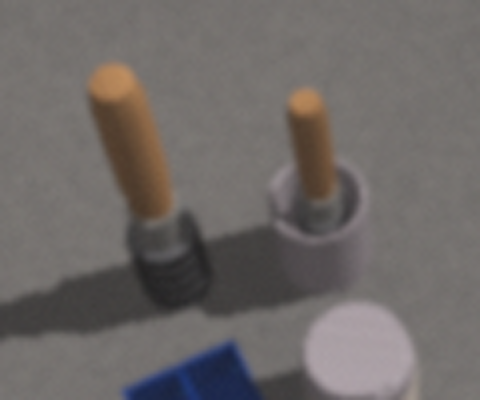

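View pics/mould.png

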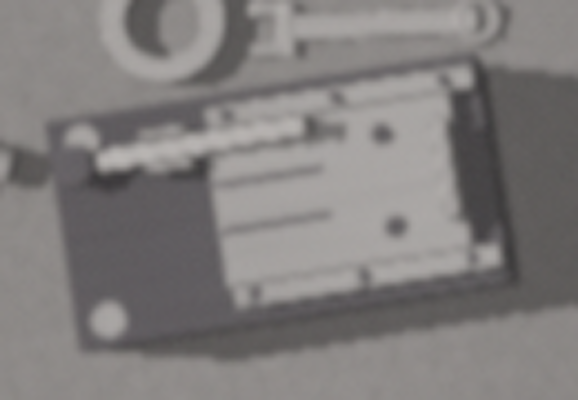

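The crop at left shows a larger brush, about 245 mm tall, with its head outside any pot. The one standing in the pot tops out at 185 mm (5 + 180) and its handle is 23 mm wide, so it is the one meant. The mould's lip is at its right (-y) end, and its yaw is about +10°. I'll move over the lip for a wrist look.

```bash
cat >> h.py <<'E'
def yaw(q): 
    x=Ro.from_quat(q).apply([1,0,0]); return np.degrees(np.arctan2(x[1],x[0]))
def plan(wps,start=None,step=.045):
    """wps: list of (x,y,z,yaw_deg); prints rows (cm,deg) per call of <=5 rows"""
    if start is None:
        s=ctrl.state(); start=(*s['position'],yaw(s['ee_rot']))
    rows=[];c=np.array(start,float);print('start',c.round(4))
    for w in wps:
        w=np.array(w,float);n=int(max(np.ceil(np.linalg.norm(w[:3]-c[:3])/step),np.ceil(abs(w[3]-c[3])/8),1))
        rows+=[c+(w-c)*i/n for i in range(1,n+1)];c=w
    b=np.array(start,float)
    for i in range(0,len(rows),5):
        a=np.radians(b[3]);X=np.array([np.cos(a),np.sin(a),0]);Y=np.array([np.sin(a),-np.cos(a),0])
        print('call');bb=b.copy()
        for r in rows[i:i+5]:
            d=r[:3]-bb[:3];t=np.round([d@X*100,d@Y*100,-d[2]*100],1);tu=round(bb[3]-r[3],1)
            print(t.tolist(),tu)
        # what the rounded row really reaches
        b=np.array([*(bb[:3]+(X*t[0]+Y*t[1])/100-np.array([0,0,t[2]/100])),bb[3]-tu])
    print('end',b.round(4))
E
python3 - <<'E'
from h import *
plan([(.35,-.45,.33,10),(.48,-.2,.33,10),(.51,.17,.30,10)])
print(ctrl.snapshot('wrist')['hand_eye'].round(3))
E
```

```text
start [ 0.1837 -0.623   0.2216 16.4372]
call
[3.5, -2.0, -1.8] 1.1
[6.9, -4.0, -3.6] 2.1
[10.4, -5.9, -5.4] 3.2
[13.9, -7.9, -7.2] 4.3
[17.4, -9.9, -9.0] 5.4
call
[3.2, -2.3, -1.8] 1.0
[5.7, -5.5, -1.8] 1.0
[8.3, -8.6, -1.8] 1.0
[10.8, -11.8, -1.8] 1.0
[13.3, -14.9, -1.8] 1.0
call
[2.4, -3.2, -0.0] 0.0
[4.9, -6.4, -0.0] 0.0
[7.3, -9.6, -0.0] 0.0
[8.4, -13.6, 0.3] 0.0
[9.4, -17.6, 0.6] 0.0
call
[1.1, -3.9, 0.4] 0.0
[2.1, -7.9, 0.7] 0.0
[3.1, -11.9, 1.0] 0.0
[4.2, -15.9, 1.4] 0.0
[5.2, -19.9, 1.7] 0.0
call
[1.1, -4.0, 0.3] 0.0
[2.1, -8.0, 0.7] 0.0
end [ 0.5097  0.1701  0.2996 10.0372]
[[-0.    -0.952 -0.305  0.085]
 [ 1.     0.    -0.001 -0.   ]
 [ 0.001 -0.305  0.952 -0.163]
 [ 0.     0.     0.     1.   ]]
```

Request:
move_arm(
  deltas=[
    {"fingers": 0, "translation": [3.5, -2, -1.8], "turn": 1.1},
    {"fingers": 0, "translation": [6.9, -4, -3.6], "turn": 2.1},
    {"fingers": 0, "translation": [10.4, -5.9, -5.4], "turn": 3.2},
    {"fingers": 0, "translation": [13.9, -7.9, -7.2], "turn": 4.3},
    {"fingers": 0, "translation": [17.4, -9.9, -9], "turn": 5.4},
  ],
)

```text
time_s: 0.65
position: [0.3236, -0.4778, 0.313]
ee_rot: [0.995, 0.096, -0.0, -0.0]
ft_force: [1.0, 0.1, -0.8]
width: 0.087
gripper_force: 0.0
```

Request:
move_arm(
  deltas=[
    {"fingers": 0, "translation": [3.2, -2.3, -1.8], "turn": 1},
    {"fingers": 0, "translation": [5.7, -5.5, -1.8], "turn": 1},
    {"fingers": 0, "translation": [8.3, -8.6, -1.8], "turn": 1},
    {"fingers": 0, "translation": [10.8, -11.8, -1.8], "turn": 1},
    {"fingers": 0, "translation": [13.3, -14.9, -1.8], "turn": 1},
  ],
)

```text
time_s: 1.15
position: [0.4252, -0.3058, 0.3304]
ee_rot: [0.996, 0.088, -0.0, 0.0]
ft_force: [0.4, -0.6, -1.2]
width: 0.0869
gripper_force: 0.0
```

Request:
move_arm(
  deltas=[
    {"fingers": 0, "translation": [2.4, -3.2, 0], "turn": 0},
    {"fingers": 0, "translation": [4.9, -6.4, 0], "turn": 0},
    {"fingers": 0, "translation": [7.3, -9.6, 0], "turn": 0},
    {"fingers": 0, "translation": [8.4, -13.6, 0.3], "turn": 0},
    {"fingers": 0, "translation": [9.4, -17.6, 0.6], "turn": 0},
  ],
)

```text
time_s: 1.65
position: [0.4868, -0.1161, 0.3241]
ee_rot: [0.996, 0.088, -0.0, -0.0]
ft_force: [0.1, -0.6, -0.0]
width: 0.0871
gripper_force: 0.0
```

Request:
move_arm(
  deltas=[
    {"fingers": 0, "translation": [1.1, -3.9, 0.4], "turn": 0},
    {"fingers": 0, "translation": [2.1, -7.9, 0.7], "turn": 0},
    {"fingers": 0, "translation": [3.1, -11.9, 1], "turn": 0},
    {"fingers": 0, "translation": [4.2, -15.9, 1.4], "turn": 0},
    {"fingers": 0, "translation": [5.2, -19.9, 1.7], "turn": 0},
  ],
)

```text
time_s: 2.15
position: [0.5029, 0.0887, 0.3072]
ee_rot: [0.996, 0.087, 0.0, 0.0]
ft_force: [0.5, -0.4, -0.3]
width: 0.087
gripper_force: 0.0
```

Request:
move_arm(
  deltas=[
    {"fingers": 0, "translation": [1.1, -4, 0.3], "turn": 0},
    {"fingers": 0, "translation": [2.1, -8, 0.7], "turn": 0},
    {"fingers": 0, "translation": [2.1, -8, 0.7], "turn": 0},
    {"fingers": 0, "translation": [2.1, -8, 0.7], "turn": 0},
  ],
)

```text
time_s: 2.55
position: [0.5095, 0.1704, 0.3001]
ee_rot: [0.996, 0.089, -0.0, 0.0]
ft_force: [0.3, -0.4, -0.7]
width: 0.0873
gripper_force: 0.0
```

```bash
cat >> h.py <<'E'
def wsnap(name):
    s=ctrl.state(); w=ctrl.snapshot('wrist'); R=Ro.from_quat(s['ee_rot']).as_matrix(); H=w['hand_eye']
    # world = R(H c)+p ; express as camera R,t
    Rc=(R@H[:3,:3]).T; tc=-Rc@(R@H[:3,3]+s['position'])
    w['R'],w['t']=Rc,tc; np.savez('%s.npz'%name,**w); return w
E
python3 - <<'E'
from h import *
s=ctrl.state();print(s['time_s'],s['position'],yaw(s['ee_rot']),s['ft_force'])
w=wsnap('w1');save('w1.png',w['frame'])
q=world(w).reshape(-1,3)
for lo,hi in((.13,.15),(.1,.108),(.085,.095)):
    m=(q[:,2]>lo)&(q[:,2]<hi)&(q[:,0]>.35)&(w['z_map'].ravel()>0.05); 
    print(lo,m.sum(),cv2.minAreaRect(q[m][:,:2].astype(np.float32)),q[m][:,2].mean())
E
```

```text
2.55 [0.50946119 0.17037143 0.30009405] 10.189117994443258 [ 0.29261174 -0.36482079 -0.66884396]
0.13 1027 ((0.5308956503868103, 0.0622282475233078), (0.4085274338722229, 0.06257709115743637), 83.89762115478516) 0.1387043090387746
0.1 18424 ((0.5454146862030029, 0.12212833762168884), (0.13285383582115173, 0.534361720085144), 8.959465980529785) 0.10501304014096527
0.085 16214 ((0.5458388924598694, 0.1310269832611084), (0.15100684762001038, 0.5686150193214417), 10.348553657531738) 0.09065424400634912
```

View pics/w1.png

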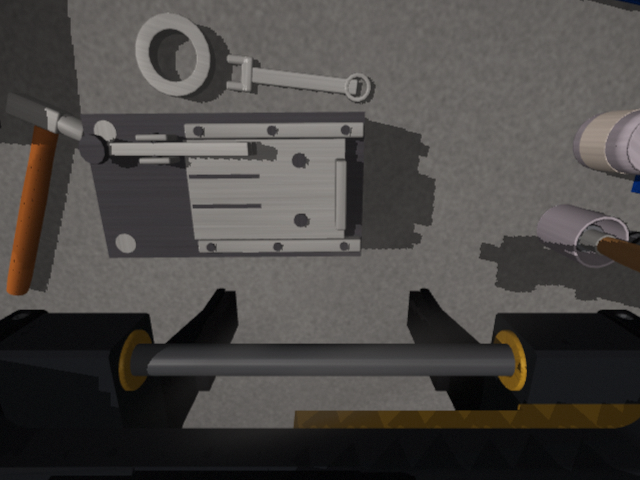

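The wrist view shows the mould (80–365, 110–258), the lip top at (340,195), the pawl bar from (105,150) to (255,150) with the dark pad at (95,148), and the hammer head next to the left end.

```bash
python3 - <<'E'
from h import *
w=load('w1');q=world(w)
u=np.arange(640)[None].repeat(480,0);v=np.arange(480)[:,None].repeat(640,1)
box=(u>60)&(u<375)&(v>100)&(v<265)
for n,lo,hi in(('lip',.132,.15),('plate+',.099,.109),('all',.085,.15)):
    m=box&(q[...,2]>lo)&(q[...,2]<hi); p=q[m]
    print(n,m.sum(),cv2.minAreaRect(p[:,:2].astype(np.float32)),p[:,2].mean())
p=q[148-3:152,92:98].reshape(-1,3);print('pad',np.median(p,0))
m=(u>75)&(u<110)&(v>130)&(v<168)&(q[...,2]>.102)&(q[...,2]<.13);p=q[m];print('pad',p.mean(0),np.ptp(p,0),cv2.minEnclosingCircle(p[:,:2].astype(np.float32)))
E
```

```text
lip 768 ((0.5413298606872559, 0.15917843580245972), (0.06393826752901077, 0.009903266094624996), 10.463766098022461) 0.14011644203362386
plate+ 18676 ((0.5220128893852234, 0.2624953091144562), (0.1301088035106659, 0.25543850660324097), 10.220382690429688) 0.10508356109115115
all 38747 ((0.5198287963867188, 0.27247917652130127), (0.15043462812900543, 0.2807687222957611), 10.593399047851562) 0.10103251385109126
pad [0.54136047 0.39564884 0.1143546 ]
pad [0.53978975 0.39666333 0.11320582] [0.02725381 0.02875433 0.00978787] ((0.5396884083747864, 0.397602379322052), 0.015087067149579525)
```

```bash
python3 - <<'E'
from h import *
plan([(.5413,.1592,.2,10.4),(.5413,.1592,.113,10.4)])
E
```

```text
start [ 0.5099  0.1688  0.3002 10.021 ]
call
[1.0, 0.5, 3.3] -0.1
[1.9, 1.0, 6.7] -0.3
[2.9, 1.5, 10.0] -0.4
[2.9, 1.5, 14.4] -0.4
[2.9, 1.5, 18.7] -0.4
end [ 0.5411  0.1591  0.1132 10.421 ]
```

Request:
move_arm(
  deltas=[
    {"fingers": 0, "translation": [1.0, 0.5, 3.3], "turn": -0.1},
    {"fingers": 0, "translation": [1.9, 1.0, 6.7], "turn": -0.3},
    {"fingers": 0, "translation": [2.9, 1.5, 10], "turn": -0.4},
    {"fingers": 0, "translation": [2.9, 1.5, 14], "turn": -0.4},
    {"fingers": 0, "translation": [2.9, 1.5, 17], "turn": -0.4},
  ],
)

```text
time_s: 3.1
position: [0.5409, 0.1565, 0.128]
ee_rot: [0.996, 0.089, -0.001, 0.001]
ft_force: [-0.6, -0.3, -1.2]
width: 0.0871
gripper_force: 0.0
```

Request:
move_arm(
  deltas=[
    {"fingers": 0, "translation": [0, 0, 1.6], "turn": 0},
    {"fingers": 0.5, "translation": [0, 0, 1.6], "turn": 0},
    {"fingers": 1, "translation": [0, 0, 1.6], "turn": 0},
    {"fingers": 1, "translation": [0, 0, 1.6], "turn": 0},
    {"fingers": 1, "translation": [0, 0, 1.6], "turn": 0},
  ],
  newtons=30,
)

```text
time_s: 3.6
position: [0.5423, 0.1601, 0.1163]
ee_rot: [0.996, 0.091, 0.002, 0.0]
ft_force: [0.8, 0.1, 0.3]
width: 0.063
gripper_force: 0.0
```

Request:
move_arm(
  deltas=[
    {"fingers": 1, "translation": [0, 0, 0], "turn": 0},
    {"fingers": 1, "translation": [0, 0, 0], "turn": 0},
    {"fingers": 1, "translation": [0, 0, 0], "turn": 0},
  ],
)

```text
time_s: 3.9
position: [0.5412, 0.1598, 0.1148]
ee_rot: [0.996, 0.091, 0.0, 0.0]
ft_force: [-0.0, -1.2, -0.1]
width: 0.039
gripper_force: 0.0
```

Request:
move_arm(
  deltas=[
    {"fingers": 1, "translation": [0, 0, 0], "turn": 0},
    {"fingers": 1, "translation": [0, 0, 0], "turn": 0},
    {"fingers": 1, "translation": [0, 0, 0], "turn": 0},
    {"fingers": 1, "translation": [0, 0, 0], "turn": 0},
    {"fingers": 1, "translation": [0, 0, 0], "turn": 0},
  ],
)

```text
time_s: 4.4
position: [0.5413, 0.1587, 0.1144]
ee_rot: [0.996, 0.091, -0.0, 0.001]
ft_force: [0.0, -3.7, 1.3]
width: 0.01
gripper_force: 30.0
```

Request:
move_arm(
  deltas=[
    {"fingers": 1, "translation": [0, 0.5, 0], "turn": 0},
    {"fingers": 1, "translation": [0, 1.5, 0], "turn": 0},
    {"fingers": 1, "translation": [0, 2.5, 0], "turn": 0},
    {"fingers": 1, "translation": [0, 3.5, 0], "turn": 0},
    {"fingers": 1, "translation": [0, 4.5, 0], "turn": 0},
  ],
)

```text
time_s: 4.9
position: [0.5485, 0.1199, 0.1144]
ee_rot: [0.996, 0.093, 0.0, -0.003]
ft_force: [-0.9, 8.7, -2.5]
width: 0.0096
gripper_force: 30.1
```

Request:
move_arm(
  deltas=[
    {"fingers": 1, "translation": [0, 1, 0], "turn": 0},
    {"fingers": 1, "translation": [0, 1.8, 0], "turn": 0},
    {"fingers": 1, "translation": [0, 2.2, 0], "turn": 0},
    {"fingers": 1, "translation": [0, 2.5, 0], "turn": 0},
    {"fingers": 1, "translation": [0, 2.5, 0], "turn": 0},
  ],
)

```text
time_s: 5.4
position: [0.5532, 0.0952, 0.1144]
ee_rot: [0.996, 0.092, 0.0, -0.003]
ft_force: [0.3, 8.0, -2.5]
width: 0.0097
gripper_force: 30.1
```

Request:
move_arm(
  deltas=[
    {"fingers": 1, "translation": [0, 0.3, 0], "turn": 0},
    {"fingers": 1, "translation": [0, 0.6, 0], "turn": 0},
    {"fingers": 1, "translation": [0, 0.8, 0], "turn": 0},
    {"fingers": 1, "translation": [0, 0.8, 0], "turn": 0},
  ],
)

```text
time_s: 5.8
position: [0.5546, 0.0879, 0.1144]
ee_rot: [0.996, 0.092, 0.0, -0.003]
ft_force: [-0.3, 7.8, -1.8]
width: 0.0099
gripper_force: 30.1
```

```bash
python3 - <<'E'
from h import *
s=ctrl.state();print(s['position'],s['ft_force'],s['moment'])
w=wsnap('w2');save('w2.png',w['frame'])
p=world(w)
E
```

```text
[0.55456129 0.08792128 0.11442823] [-0.26040944  7.84046498 -1.80101396] [ 1.47459329e+00  6.32302652e-03 -4.16411587e-04]
```

View pics/w2.png

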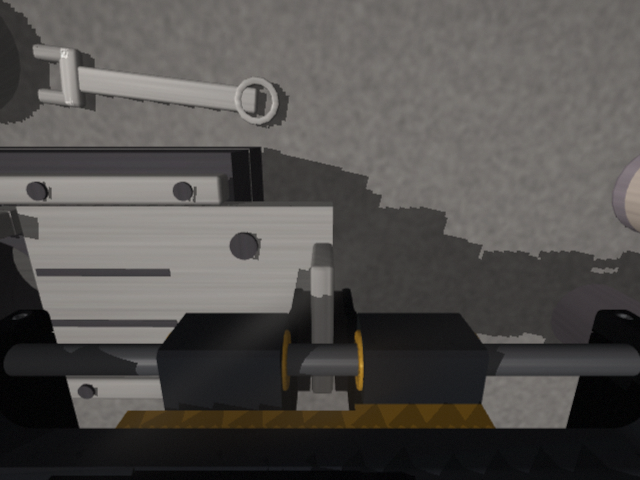

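The slide is drawn out by about 72 mm, with its trailing edge near (30,290). I'll pull slightly further until the force rises at the stop, then let go.

Request:
move_arm(
  deltas=[
    {"fingers": 1, "translation": [0, 0.2, 0], "turn": 0},
    {"fingers": 1, "translation": [0, 0.4, 0], "turn": 0},
    {"fingers": 1, "translation": [0, 0.4, 0], "turn": 0},
  ],
)

```text
time_s: 6.15
position: [0.5547, 0.0869, 0.1144]
ee_rot: [0.996, 0.093, 0.0, -0.005]
ft_force: [-1.7, 12.8, -2.9]
width: 0.0098
gripper_force: 30.1
```

Request:
move_arm(
  deltas=[
    {"fingers": 1, "translation": [0, -0.2, 0], "turn": 0},
    {"fingers": 1, "translation": [0, -0.4, 0], "turn": 0},
    {"fingers": 1, "translation": [0, -0.6, 0], "turn": 0},
    {"fingers": 1, "translation": [0, -0.8, 0], "turn": 0},
    {"fingers": 1, "translation": [0, -0.8, 0], "turn": 0},
  ],
)

```text
time_s: 6.65
position: [0.5542, 0.0899, 0.1145]
ee_rot: [0.996, 0.092, 0.0, -0.002]
ft_force: [-0.1, 6.2, -2.5]
width: 0.0097
gripper_force: 30.0
```

Request:
move_arm(
  deltas=[
    {"fingers": 1, "translation": [0, -0.2, 0], "turn": 0},
    {"fingers": 1, "translation": [0, -0.4, 0], "turn": 0},
    {"fingers": 1, "translation": [0, -0.4, 0], "turn": 0},
  ],
)

```text
time_s: 6.95
position: [0.5541, 0.0899, 0.1145]
ee_rot: [0.996, 0.091, 0.0, 0.001]
ft_force: [0.6, -0.6, -1.8]
width: 0.0097
gripper_force: 30.0
```

The slide holds with about zero force, so it is latched. I'll release, lift and go above the brush.

Request:
move_arm(
  deltas=[
    {"fingers": 0.6, "translation": [0, 0, 0], "turn": 0},
    {"fingers": 0.6, "translation": [0, 0, 0], "turn": 0},
    {"fingers": 0.5, "translation": [0, 0, 0], "turn": 0},
    {"fingers": 0.4, "translation": [0, 0, -0.5], "turn": 0},
    {"fingers": 0.3, "translation": [0, 0, -3], "turn": 0},
  ],
)

```text
time_s: 7.45
position: [0.5517, 0.0904, 0.1426]
ee_rot: [0.996, 0.091, -0.003, -0.0]
ft_force: [0.3, 0.0, 0.2]
width: 0.0418
gripper_force: 0.0
```

```bash
python3 - <<'E'
from h import *
s=ctrl.state();print(s['width'],s['ft_force'],s['joint_pos'])
plan([(.55,.09,.25,20),(.5325,-.1475,.29,90)],step=.04)
E
```

```text
0.04183313937832692 [0.32103106 0.0173357  0.19249179] [ 0.4488268   0.26526608 -0.75443636  1.75648779  0.19241896  1.20150971
 -1.74779345]
start [ 0.5517  0.0904  0.1426 10.4316]
call
[-0.1, 0.0, -3.6] -3.2
[-0.1, 0.0, -7.2] -6.4
[-0.2, 0.0, -10.7] -9.6
[-0.8, 2.6, -11.2] -17.3
[-1.5, 5.1, -11.6] -25.1
call
[-1.7, 2.1, -0.5] -7.8
[-3.4, 4.1, -0.9] -15.6
[-5.1, 6.1, -1.4] -23.4
[-6.8, 8.2, -1.8] -31.1
[-8.5, 10.2, -2.3] -38.9
call
[-2.6, 0.5, -0.4] -7.8
[-5.2, 1.0, -0.8] -15.6
end [ 0.532  -0.1477  0.2896 90.0316]
```

Request:
move_arm(
  deltas=[
    {"fingers": 0.3, "translation": [-0.1, 0, -3.6], "turn": -3.2},
    {"fingers": 0.3, "translation": [-0.1, 0, -7.2], "turn": -6.4},
    {"fingers": 0.3, "translation": [-0.2, 0, -10.7], "turn": -9.6},
    {"fingers": 0.3, "translation": [-0.8, 2.6, -11.2], "turn": -17.3},
    {"fingers": 0.3, "translation": [-1.5, 5.1, -11.6], "turn": -25.1},
  ],
)

```text
time_s: 7.95
position: [0.5489, 0.0386, 0.2627]
ee_rot: [0.951, 0.309, 0.001, 0.001]
ft_force: [0.2, -0.9, -1.4]
width: 0.0608
gripper_force: 0.0
```

Request:
move_arm(
  deltas=[
    {"fingers": 0.3, "translation": [-1.7, 2.1, -0.5], "turn": -7.8},
    {"fingers": 0.3, "translation": [-3.4, 4.1, -0.9], "turn": -15.6},
    {"fingers": 0.3, "translation": [-5.1, 6.1, -1.4], "turn": -23.4},
    {"fingers": 0.3, "translation": [-6.8, 8.2, -1.8], "turn": -31.1},
    {"fingers": 0.3, "translation": [-8.5, 10.2, -2.3], "turn": -38.9},
  ],
)

```text
time_s: 8.45
position: [0.5381, -0.0954, 0.2842]
ee_rot: [0.795, 0.607, -0.0, 0.0]
ft_force: [-0.2, 0.9, 0.2]
width: 0.0606
gripper_force: 0.0
```

Request:
move_arm(
  deltas=[
    {"fingers": 0.3, "translation": [-2.6, 0.5, -0.4], "turn": -7.8},
    {"fingers": 0.3, "translation": [-5.2, 1.0, -0.8], "turn": -15.6},
    {"fingers": 0.3, "translation": [-5.2, 1.0, -0.8], "turn": -15.6},
    {"fingers": 0.3, "translation": [-5.2, 1.0, -0.8], "turn": -15.6},
  ],
)

```text
time_s: 8.85
position: [0.534, -0.1472, 0.2918]
ee_rot: [0.708, 0.706, 0.0, -0.0]
ft_force: [0.2, 0.2, 0.6]
width: 0.0611
gripper_force: 0.0
```

```bash
python3 - <<'E'
from h import *
s=ctrl.state();print(s['position'],yaw(s['ee_rot']),s['joint_pos'],s['width'])
w=wsnap('w3');save('w3.png',w['frame'])
q=world(w).reshape(-1,3)
q=q[np.hypot(q[:,0]-.532,q[:,1]+.148)<.06]
for lo in np.arange(.02,.2,.02):
    k=q[(q[:,2]>lo)&(q[:,2]<lo+.02)]
    if len(k)>2: print(round(lo,2),len(k),k.mean(0).round(4),((k.max(0)+k.min(0))/2).round(4),np.ptp(k,0).round(3))
b=q[(q[:,2]>.16)&(q[:,2]<.2)];print('brush',cv2.minEnclosingCircle(b[:,:2].astype(np.float32)),b[:,2].max())
b=q[(q[:,2]>.07)&(q[:,2]<.08)];print('pot',cv2.minEnclosingCircle(b[:,:2].astype(np.float32)))
E
```

```text
[ 0.53400308 -0.14716976  0.29176034] 89.86140019915668 [ 0.88279411  0.14401041 -0.73123201  1.56327631  0.09588034  1.47110947
  0.14475426] 0.06110638751387472
0.02 244 [ 0.5322 -0.1427  0.0302] [ 0.5327 -0.1449  0.03  ] [0.057 0.055 0.02 ]
0.04 418 [ 0.5321 -0.1407  0.0517] [ 0.532  -0.1448  0.05  ] [0.059 0.055 0.02 ]
0.06 759 [ 0.5324 -0.1415  0.0703] [ 0.5318 -0.1458  0.0698] [0.061 0.056 0.02 ]
0.08 117 [ 0.532  -0.1384  0.0865] [ 0.5318 -0.1409  0.089 ] [0.023 0.014 0.018]
0.1 60 [ 0.5325 -0.1365  0.111 ] [ 0.532  -0.138   0.1103] [0.021 0.007 0.019]
0.12 110 [ 0.5321 -0.1366  0.1299] [ 0.532  -0.1388  0.13  ] [0.023 0.009 0.019]
0.14 131 [ 0.5321 -0.1366  0.1501] [ 0.532  -0.1387  0.15  ] [0.023 0.009 0.02 ]
0.16 261 [ 0.532  -0.1383  0.1722] [ 0.5319 -0.1416  0.1701] [0.023 0.015 0.02 ]
0.18 457 [ 0.5319 -0.145   0.1849] [ 0.5319 -0.1457  0.1837] [0.018 0.019 0.007]
brush ((0.5317434668540955, -0.14563678205013275), 0.011869378387928009) 0.187254439360776
pot ((0.5320061445236206, -0.14856868982315063), 0.031024040654301643)
```

View pics/w3.png

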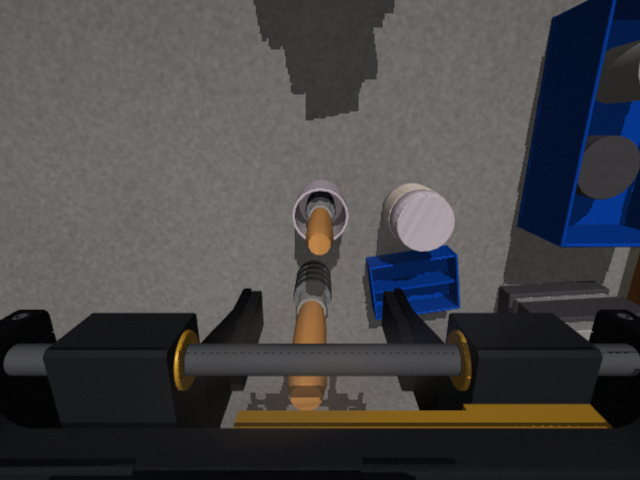

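The wrist view shows the pot brush (320,240) inside the pot ring (320,215) and the larger brush behind it at (310,350), clear of the gripper body. The brush axis is at (0.532, -0.147). I'll descend and grip.

Request:
move_arm(
  deltas=[
    {"fingers": 0.3, "translation": [0, 0, 4], "turn": 0},
    {"fingers": 0.3, "translation": [0, -0.1, 8], "turn": 0},
    {"fingers": 0.3, "translation": [0, -0.1, 12], "turn": 0},
    {"fingers": 0.3, "translation": [0, -0.1, 15], "turn": 0},
    {"fingers": 0.3, "translation": [0, -0.1, 17], "turn": 0},
  ],
)

```text
time_s: 9.4
position: [0.5319, -0.1447, 0.1192]
ee_rot: [0.706, 0.708, -0.001, -0.001]
ft_force: [-0.1, -0.8, -0.3]
width: 0.0609
gripper_force: 0.0
```

Request:
move_arm(
  deltas=[
    {"fingers": 0.6, "translation": [0, 0, 0], "turn": 0},
    {"fingers": 1, "translation": [0, 0, 0], "turn": 0},
    {"fingers": 1, "translation": [0, 0, 0], "turn": 0},
    {"fingers": 1, "translation": [0, 0, 0], "turn": 0},
    {"fingers": 1, "translation": [0, 0, 0], "turn": 0},
  ],
  newtons=25,
)

```text
time_s: 9.9
position: [0.5338, -0.1472, 0.1227]
ee_rot: [0.707, 0.707, 0.0, 0.001]
ft_force: [0.1, 0.0, -0.8]
width: 0.0286
gripper_force: 0.0
```

Request:
move_arm(
  deltas=[
    {"fingers": 1, "translation": [0, 0, 0], "turn": 0},
    {"fingers": 1, "translation": [0, 0, 0], "turn": 0},
    {"fingers": 1, "translation": [0, 0, 0], "turn": 0},
  ],
)

```text
time_s: 10.2
position: [0.5336, -0.1473, 0.1222]
ee_rot: [0.707, 0.707, 0.0, 0.001]
ft_force: [-0.3, -0.4, 4.0]
width: 0.0236
gripper_force: 25.0
```

```bash
python3 - <<'E'
from h import *
plan([(.5325,-.1472,.30,90),(.5202,.2724,.30,96)],start=(.5325,-.1472,.1222,90),step=.045)
E
```

```text
start [ 0.5325 -0.1472  0.1222 90.    ]
call
[0.0, 0.0, -4.4] 0.0
[0.0, 0.0, -8.9] 0.0
[0.0, 0.0, -13.3] 0.0
[0.0, 0.0, -17.8] 0.0
[4.2, -0.1, -17.8] -0.6
call
[4.2, -0.1, 0.0] -0.6
[8.4, -0.2, 0.0] -1.2
[12.6, -0.3, 0.0] -1.8
[16.8, -0.3, 0.0] -2.4
[21.0, -0.4, 0.0] -3.0
call
[4.2, 0.1, 0.0] -0.6
[8.4, 0.3, 0.0] -1.2
[12.6, 0.4, 0.0] -1.8
[16.8, 0.5, 0.0] -2.4
end [ 0.5197  0.2727  0.3002 96.    ]
```

Request:
move_arm(
  deltas=[
    {"fingers": 1, "translation": [0, 0, -2], "turn": 0},
    {"fingers": 1, "translation": [0, 0, -6], "turn": 0},
    {"fingers": 1, "translation": [0, 0, -10], "turn": 0},
    {"fingers": 1, "translation": [0, 0, -14], "turn": 0},
    {"fingers": 1, "translation": [0, 0, -17.8], "turn": 0},
  ],
)

```text
time_s: 10.7
position: [0.5325, -0.1469, 0.3007]
ee_rot: [0.707, 0.707, -0.0, -0.0]
ft_force: [0.9, -0.3, -2.5]
width: 0.0234
gripper_force: 25.0
```

Request:
move_arm(
  deltas=[
    {"fingers": 1, "translation": [4.2, -0.1, 0], "turn": -0.6},
    {"fingers": 1, "translation": [8.4, -0.2, 0], "turn": -1.2},
    {"fingers": 1, "translation": [12.6, -0.3, 0], "turn": -1.8},
    {"fingers": 1, "translation": [16.8, -0.4, 0], "turn": -2.4},
    {"fingers": 1, "translation": [21.0, -0.5, 0], "turn": -3},
  ],
)

```text
time_s: 11.2
position: [0.5272, 0.0644, 0.299]
ee_rot: [0.688, 0.726, -0.001, -0.0]
ft_force: [0.7, -0.3, -1.0]
width: 0.0235
gripper_force: 25.0
```

Request:
move_arm(
  deltas=[
    {"fingers": 1, "translation": [4.2, 0.1, 0], "turn": -0.6},
    {"fingers": 1, "translation": [8.4, 0.3, 0], "turn": -1.2},
    {"fingers": 1, "translation": [12.6, 0.4, 0], "turn": -1.8},
    {"fingers": 1, "translation": [16.8, 0.5, 0], "turn": -2.4},
    {"fingers": 1, "translation": [21, 0.6, 0], "turn": -3},
  ],
)

```text
time_s: 11.7
position: [0.5224, 0.274, 0.2988]
ee_rot: [0.669, 0.743, -0.001, -0.0]
ft_force: [-0.2, -0.2, -1.9]
width: 0.0236
gripper_force: 25.0
```

Request:
move_arm(
  deltas=[
    {"fingers": 1, "translation": [0, 0, 0], "turn": 0},
    {"fingers": 1, "translation": [0, 0, 0], "turn": 0},
  ],
)

```text
time_s: 11.9
position: [0.5218, 0.2741, 0.2986]
ee_rot: [0.668, 0.744, -0.001, -0.001]
ft_force: [-0.2, 0.4, -2.1]
width: 0.0235
gripper_force: 25.0
```

```bash
python3 - <<'E'
from h import *
s=ctrl.state();print(s['position'],yaw(s['ee_rot']),s['width'],s['joint_pos'],s['ft_force'])
w=wsnap('w4');save('w4.png',w['frame']);t=snap('top');sc=snap('scene')
for n,ss in(('w4',w),('top',t),('scene',sc)):
    q=world(ss).reshape(-1,3)
    q=q[(np.hypot(q[:,0]-s['position'][0],q[:,1]-s['position'][1])<.04)&(ss['z_map'].ravel()>.05)]
    for lo in np.arange(.17,.3,.015):
        k=q[(q[:,2]>lo)&(q[:,2]<lo+.015)]
        if len(k)>4: print(n,round(lo,3),len(k),((k.max(0)+k.min(0))/2).round(4),np.ptp(k,0).round(3))
# gib/plate/block refit
q=world(w); m=(q[...,2]>.087)&(q[...,2]<.094)&(np.abs(q[...,0]-.52)<.13)&(np.abs(q[...,1]-.27)<.17)
print('block',m.sum(),cv2.minAreaRect(q[m][:,:2].astype(np.float32)))
E
```

```text
[0.52179386 0.27413867 0.29864589] 96.23207572777324 0.023482312343974687 [ 0.2870828   0.30293395 -1.01218697  1.45899749  0.25511834  1.52175535
 -0.60838947] [-0.22494599  0.39427809 -2.05304142]
w4 0.17 26 [0.5207 0.2884 0.1826] [0.025 0.007 0.004]
w4 0.185 169 [0.521  0.2852 0.1924] [0.033 0.015 0.014]
w4 0.2 193 [0.5209 0.2851 0.2072] [0.033 0.015 0.011]
w4 0.215 234 [0.5209 0.2849 0.2225] [0.033 0.016 0.015]
w4 0.23 863 [0.5215 0.2788 0.2375] [0.034 0.028 0.015]
w4 0.245 269 [0.5213 0.2822 0.2526] [0.023 0.011 0.015]
w4 0.26 449 [0.5215 0.2796 0.2675] [0.024 0.016 0.015]
w4 0.275 315 [0.5216 0.2824 0.2825] [0.023 0.01  0.015]
w4 0.29 746 [0.5207 0.2822 0.2975] [0.041 0.012 0.015]
top 0.185 9 [0.5251 0.2575 0.1937] [0.024 0.006 0.008]
top 0.2 8 [0.5255 0.2572 0.2075] [0.021 0.005 0.015]
top 0.215 7 [0.5275 0.2571 0.2232] [0.02  0.006 0.012]
top 0.23 21 [0.5307 0.2646 0.2355] [0.019 0.019 0.011]
scene 0.17 14 [0.5295 0.264  0.1823] [0.018 0.02  0.005]
scene 0.185 55 [0.5283 0.2675 0.1924] [0.027 0.028 0.014]
scene 0.2 54 [0.5271 0.2696 0.2073] [0.026 0.032 0.014]
scene 0.215 64 [0.5269 0.2667 0.2223] [0.027 0.028 0.014]
scene 0.23 88 [0.5238 0.2695 0.2375] [0.035 0.034 0.015]
scene 0.245 51 [0.5246 0.2677 0.2526] [0.021 0.019 0.015]
scene 0.26 46 [0.527  0.2689 0.2675] [0.019 0.02  0.015]
scene 0.275 38 [0.5263 0.2685 0.2825] [0.018 0.018 0.015]
scene 0.29 59 [0.5247 0.2694 0.2978] [0.042 0.025 0.014]
block 18971 ((0.5187821388244629, 0.2824075222015381), (0.15043042600154877, 0.2594406008720398), 10.625860214233398)
```

View pics/w4.png

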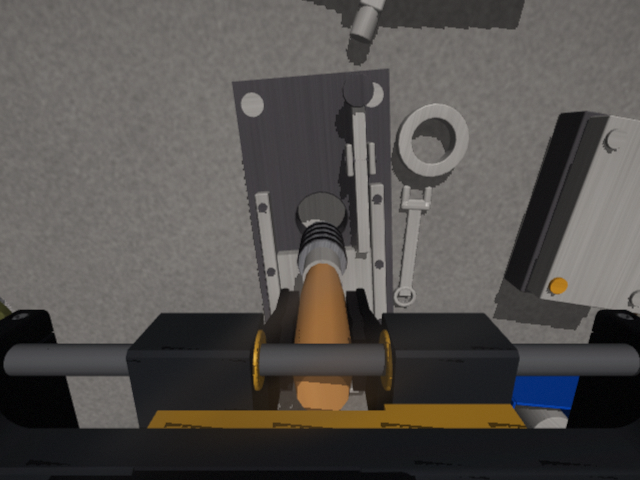

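The wrist view shows the slide latched, with its edge at (300,255), the cavity open at (320,213), the pawl at (360,180) and the brush just above the cavity. The brush axis is about 3–4 mm towards +y, so I'll correct that and go in.

Request:
move_arm(
  deltas=[
    {"fingers": 1, "translation": [-0.3, -0.1, 2], "turn": 0},
    {"fingers": 1, "translation": [-0.3, -0.1, 5], "turn": 0},
    {"fingers": 1, "translation": [-0.3, -0.1, 8], "turn": 0},
    {"fingers": 1, "translation": [-0.3, -0.1, 9.5], "turn": 0},
    {"fingers": 1, "translation": [-0.3, -0.1, 11], "turn": 0},
  ],
)

```text
time_s: 12.55
position: [0.5227, 0.2684, 0.1888]
ee_rot: [0.67, 0.743, -0.0, 0.0]
ft_force: [-0.6, 0.3, -1.2]
width: 0.0234
gripper_force: 25.0
```

Request:
move_arm(
  deltas=[
    {"fingers": 1, "translation": [0, 0, 1.5], "turn": 0},
    {"fingers": 1, "translation": [0, 0, 3], "turn": 0},
    {"fingers": 1, "translation": [0, 0, 4], "turn": 0},
    {"fingers": 1, "translation": [0, 0, 4.5], "turn": 0},
    {"fingers": 1, "translation": [0, 0, 4.5], "turn": 0},
  ],
)

```text
time_s: 13.05
position: [0.5219, 0.2698, 0.144]
ee_rot: [0.669, 0.743, -0.0, -0.0]
ft_force: [0.4, 0.2, -1.4]
width: 0.0235
gripper_force: 25.0
```

Request:
move_arm(
  deltas=[
    {"fingers": 1, "translation": [0, 0, 0.3], "turn": 0},
    {"fingers": 1, "translation": [0, 0, 0.3], "turn": 0},
    {"fingers": 1, "translation": [0, 0, -2], "turn": 0},
    {"fingers": 1, "translation": [0, 0, -4.5], "turn": 0},
    {"fingers": 1, "translation": [0, 0, -4.5], "turn": 0},
  ],
)

```text
time_s: 13.55
position: [0.524, 0.2716, 0.1934]
ee_rot: [0.669, 0.743, 0.003, 0.001]
ft_force: [0.1, 0.8, -0.2]
width: 0.0233
gripper_force: 25.0
```

Request:
move_arm(
  deltas=[
    {"fingers": 1, "translation": [0, 0, 0], "turn": 0},
    {"fingers": 1, "translation": [0, 0, 2.5], "turn": 0},
    {"fingers": 1, "translation": [0, 0, 4.8], "turn": 0},
    {"fingers": 1, "translation": [0, 0, 4.8], "turn": 0},
    {"fingers": 1, "translation": [0, 0, 4.8], "turn": 0},
  ],
)

```text
time_s: 14.05
position: [0.5214, 0.2695, 0.1406]
ee_rot: [0.669, 0.743, -0.001, -0.001]
ft_force: [-0.4, 0.7, -1.3]
width: 0.0238
gripper_force: 25.0
```

Request:
move_arm(
  deltas=[
    {"fingers": 1, "translation": [0, 0, -2.4], "turn": 0},
    {"fingers": 1, "translation": [0, 0, -4.8], "turn": 0},
    {"fingers": 1, "translation": [0, 0, -4.8], "turn": 0},
    {"fingers": 1, "translation": [0, 0, -4.8], "turn": 0},
  ],
)

```text
time_s: 14.45
position: [0.5223, 0.2699, 0.1898]
ee_rot: [0.669, 0.743, 0.0, 0.0]
ft_force: [-0.1, -0.6, -2.8]
width: 0.0237
gripper_force: 25.0
```

Request:
move_arm(
  deltas=[
    {"fingers": 1, "translation": [0, 0, 2.5], "turn": 0},
    {"fingers": 1, "translation": [0, 0, 4.8], "turn": 0},
    {"fingers": 1, "translation": [0, 0, 4.8], "turn": 0},
    {"fingers": 1, "translation": [0, 0, 4.8], "turn": 0},
  ],
)

```text
time_s: 14.85
position: [0.5214, 0.2695, 0.1408]
ee_rot: [0.669, 0.743, -0.001, -0.001]
ft_force: [0.1, -0.7, -1.2]
width: 0.0234
gripper_force: 25.0
```

```bash
python3 - <<'E'
from h import *
w=wsnap('w5');s=ctrl.state();print(s['position'],s['ft_force'],yaw(s['ee_rot']))
q=world(w).reshape(-1,3);q=q[(np.hypot(q[:,0]-.521,q[:,1]-.272)<.03)&(w['z_map'].ravel()>.05)]
for lo in np.arange(.09,.2,.015):
    k=q[(q[:,2]>lo)&(q[:,2]<lo+.015)]
    if len(k)>4: print(round(lo,3),len(k),((k.max(0)+k.min(0))/2).round(4),np.ptp(k,0).round(3))
plan([(.521,.27,.31,96),(.532,-.149,.31,90)],start=(.521,.27,.141,96))
E
```

```text
[0.52187126 0.2698765  0.14154652] [ 0.42154354 -0.16132515 -0.91901329] 96.0414431451092
0.09 630 [0.521  0.2788 0.0975] [0.06  0.046 0.015]
0.105 471 [0.5214 0.276  0.1125] [0.024 0.016 0.015]
0.12 332 [0.5211 0.2779 0.1276] [0.023 0.009 0.015]
0.135 889 [0.5204 0.2775 0.1425] [0.041 0.012 0.015]
0.15 1406 [0.5203 0.277  0.1575] [0.041 0.013 0.015]
0.165 2029 [0.5203 0.2759 0.1725] [0.047 0.016 0.015]
0.18 1855 [0.5203 0.2706 0.1875] [0.045 0.027 0.015]
0.195 2372 [0.5216 0.2704 0.2025] [0.035 0.027 0.015]
start [ 0.521  0.27   0.141 96.   ]
call
[0.0, 0.0, -4.2] 0.0
[0.0, 0.0, -8.4] 0.0
[0.0, 0.0, -12.7] 0.0
[0.0, 0.0, -16.9] 0.0
[-4.2, -0.3, -16.9] 0.6
call
[-4.2, -0.3, -0.0] 0.6
[-8.3, -0.6, -0.0] 1.2
[-12.5, -0.9, -0.0] 1.8
[-16.7, -1.2, -0.0] 2.4
[-20.9, -1.5, -0.0] 3.0
call
[-4.2, -0.0, -0.0] 0.6
[-8.4, -0.1, -0.0] 1.2
[-12.6, -0.2, -0.0] 1.8
[-16.7, -0.2, -0.0] 2.4
end [ 0.5321 -0.1485  0.31   90.    ]
```

Request:
move_arm(
  deltas=[
    {"fingers": 1, "translation": [0, 0, -4], "turn": 0},
    {"fingers": 1, "translation": [0, 0, -8], "turn": 0},
    {"fingers": 1, "translation": [0, 0, -12], "turn": 0},
    {"fingers": 1, "translation": [0, 0, -16], "turn": 0},
    {"fingers": 1, "translation": [0, 0, -16.9], "turn": 0},
  ],
)

```text
time_s: 15.4
position: [0.5235, 0.2718, 0.3165]
ee_rot: [0.669, 0.743, 0.004, 0.002]
ft_force: [0.1, 0.0, -1.9]
width: 0.0238
gripper_force: 25.0
```

Request:
move_arm(
  deltas=[
    {"fingers": 1, "translation": [-4.2, -0.3, 0], "turn": 0.6},
    {"fingers": 1, "translation": [-8.4, -0.6, 0], "turn": 1.2},
    {"fingers": 1, "translation": [-12.6, -0.9, 0], "turn": 1.8},
    {"fingers": 1, "translation": [-16.8, -1.2, 0], "turn": 2.4},
    {"fingers": 1, "translation": [-21, -1.5, 0], "turn": 3},
  ],
)

```text
time_s: 15.9
position: [0.5288, 0.0579, 0.3104]
ee_rot: [0.688, 0.726, -0.0, 0.0]
ft_force: [1.3, -0.8, -2.1]
width: 0.0234
gripper_force: 25.0
```

Request:
move_arm(
  deltas=[
    {"fingers": 1, "translation": [-4.2, 0, 0], "turn": 0.6},
    {"fingers": 1, "translation": [-8.4, -0.1, 0], "turn": 1.2},
    {"fingers": 1, "translation": [-12.6, -0.2, 0], "turn": 1.8},
    {"fingers": 1, "translation": [-16.8, -0.2, 0], "turn": 2.4},
    {"fingers": 1, "translation": [-20.9, -0.3, 0], "turn": 3},
  ],
)

```text
time_s: 16.4
position: [0.5369, -0.1511, 0.3104]
ee_rot: [0.707, 0.707, -0.0, 0.0]
ft_force: [0.3, 0.3, -0.9]
width: 0.0234
gripper_force: 25.0
```

Request:
move_arm(
  deltas=[
    {"fingers": 1, "translation": [0, 0, 0], "turn": 0},
    {"fingers": 1, "translation": [0, 0, 0], "turn": 0},
  ],
)

```text
time_s: 16.6
position: [0.5369, -0.1504, 0.3099]
ee_rot: [0.708, 0.706, 0.0, -0.001]
ft_force: [0.6, 0.4, -0.5]
width: 0.0235
gripper_force: 25.0
```

```bash
python3 - <<'E'
from h import *
w=wsnap('w6');P=np.mean([(ctrl.state()['position']) for i in range(3)],0);s=ctrl.state();print(P,s['ft_force'],yaw(s['ee_rot']),s['width'])
q=world(w).reshape(-1,3);q=q[(np.hypot(q[:,0]-.532,q[:,1]+.148)<.045)&(w['z_map'].ravel()>.05)]
for lo in np.arange(.045,.3,.015):
    k=q[(q[:,2]>lo)&(q[:,2]<lo+.015)]
    if len(k)>4: print(round(lo,3),len(k),((k.max(0)+k.min(0))/2).round(4),np.ptp(k,0).round(3))
E
```

```text
[ 0.53719343 -0.14865335  0.31020728] [ 0.61320586  1.14932896 -1.21146255] 90.0512118544845 0.02349243569227524
0.045 153 [ 0.5326 -0.1454  0.0525] [0.057 0.056 0.015]
0.06 277 [ 0.5314 -0.1452  0.0675] [0.06  0.055 0.015]
0.075 205 [ 0.532  -0.1461  0.0762] [0.061 0.055 0.002]
0.195 170 [ 0.5374 -0.1369  0.2027] [0.033 0.013 0.014]
0.21 211 [ 0.5373 -0.1372  0.2175] [0.033 0.013 0.015]
0.225 243 [ 0.537  -0.138   0.2325] [0.033 0.014 0.015]
0.24 837 [ 0.5373 -0.1438  0.2476] [0.034 0.026 0.015]
0.255 274 [ 0.5372 -0.141   0.2624] [0.023 0.01  0.015]
0.27 480 [ 0.537  -0.1436  0.2775] [0.024 0.015 0.015]
0.285 302 [ 0.5371 -0.1416  0.2925] [0.022 0.009 0.015]
```

Request:
move_arm(
  deltas=[
    {"fingers": 1, "translation": [-0.1, -0.5, 2], "turn": 0},
    {"fingers": 1, "translation": [-0.1, -0.5, 5], "turn": 0},
    {"fingers": 1, "translation": [-0.1, -0.5, 8], "turn": 0},
    {"fingers": 1, "translation": [-0.1, -0.5, 11], "turn": 0},
    {"fingers": 1, "translation": [-0.1, -0.5, 14], "turn": 0},
  ],
)

```text
time_s: 17.15
position: [0.5325, -0.1482, 0.1698]
ee_rot: [0.706, 0.709, 0.0, 0.0]
ft_force: [0.0, 0.1, -2.4]
width: 0.0238
gripper_force: 25.0
```

Request:
move_arm(
  deltas=[
    {"fingers": 1, "translation": [0, 0, 2], "turn": 0},
    {"fingers": 1, "translation": [0, 0, 3.5], "turn": 0},
    {"fingers": 1, "translation": [0, 0, 4.3], "turn": 0},
    {"fingers": 1, "translation": [0, 0, 4.7], "turn": 0},
    {"fingers": 1, "translation": [0, 0, 4.7], "turn": 0},
  ],
)

```text
time_s: 17.65
position: [0.5327, -0.1502, 0.1238]
ee_rot: [0.707, 0.707, 0.0, 0.0]
ft_force: [-0.3, 0.3, -1.2]
width: 0.0235
gripper_force: 25.0
```

Request:
move_arm(
  deltas=[
    {"fingers": 1, "translation": [0, 0, 0.2], "turn": 0},
    {"fingers": 1, "translation": [0, 0, 0.2], "turn": 0},
    {"fingers": 0.65, "translation": [0, 0, 0.2], "turn": 0},
    {"fingers": 0.55, "translation": [0, 0, 0.2], "turn": 0},
    {"fingers": 0.4, "translation": [0, 0, 0.2], "turn": 0},
  ],
)

```text
time_s: 18.15
position: [0.5327, -0.1506, 0.122]
ee_rot: [0.707, 0.707, 0.0, 0.0]
ft_force: [-0.2, -0.3, 0.3]
width: 0.0388
gripper_force: 0.0
```

Request:
move_arm(
  deltas=[
    {"fingers": 0.4, "translation": [0, 0, 0], "turn": 0},
    {"fingers": 0.4, "translation": [0, 0, -2], "turn": 0},
    {"fingers": 0.4, "translation": [0, 0, -6], "turn": 0},
    {"fingers": 0.4, "translation": [0, 0, -10], "turn": 0},
    {"fingers": 0.4, "translation": [0, 0, -14], "turn": 0},
  ],
)

```text
time_s: 18.65
position: [0.5321, -0.1502, 0.2631]
ee_rot: [0.707, 0.707, -0.0, 0.0]
ft_force: [0.9, -0.7, 1.1]
width: 0.0519
gripper_force: 0.0
```

```bash
python3 - <<'E'
from h import *
w=wsnap('w7');s=ctrl.state();print(s['position'],s['ft_force'],s['width'])
q=world(w).reshape(-1,3);q=q[(np.hypot(q[:,0]-.532,q[:,1]+.148)<.045)&(w['z_map'].ravel()>.05)]
for lo in np.arange(.05,.2,.02):
    k=q[(q[:,2]>lo)&(q[:,2]<lo+.02)]
    if len(k)>4: print(round(lo,3),len(k),((k.max(0)+k.min(0))/2).round(4),np.ptp(k,0).round(3),k[:,2].max())
plan([(.53,-.1,.29,94),(.5398,.3978,.26,96)],start=(*s['position'],90))
E
```

```text
[ 0.53554637 -0.15078376  0.27036477] [2.30103838 0.19840408 4.71576944] 0.0524587172892624
0.05 651 [ 0.5317 -0.1448  0.06  ] [0.057 0.055 0.02 ] 0.06998227917307359
0.07 663 [ 0.532 -0.146  0.08 ] [0.061 0.057 0.02 ] 0.08992149089710776
0.09 63 [ 0.5324 -0.1407  0.1   ] [0.02  0.008 0.02 ] 0.10977346565350866
0.11 111 [ 0.5324 -0.1404  0.1199] [0.022 0.008 0.02 ] 0.12974296674513072
0.13 154 [ 0.5325 -0.1407  0.1401] [0.023 0.009 0.02 ] 0.14998968014087968
0.15 200 [ 0.5325 -0.1407  0.16  ] [0.023 0.009 0.02 ] 0.1699949227982071
0.17 775 [ 0.5323 -0.1466  0.1787] [0.022 0.021 0.017] 0.1873784856237698
start [ 0.5355 -0.1508  0.2704 90.    ]
call
[2.5, -0.3, -1.0] -2.0
[5.1, -0.6, -2.0] -4.0
[9.2, -0.5, -1.7] -4.2
[13.4, -0.4, -1.5] -4.3
[17.5, -0.3, -1.2] -4.5
call
[4.2, 0.4, 0.2] -0.2
[8.3, 0.8, 0.5] -0.3
[12.4, 1.2, 0.7] -0.5
[16.5, 1.6, 1.0] -0.7
[20.7, 2.0, 1.2] -0.8
call
[4.1, 0.5, 0.3] -0.2
[8.2, 1.0, 0.5] -0.4
[12.3, 1.4, 0.8] -0.5
[16.5, 1.9, 1.0] -0.7
end [ 0.5399  0.3982  0.2604 96.    ]
```

The brush stands upright in the pot (top 187 mm, axis at 0.532, -0.150). Now I'll close the fingers and go over the pad.

Request:
move_arm(
  deltas=[
    {"fingers": 0.4, "translation": [0.5, -0.2, -1.5], "turn": -1},
    {"fingers": 1, "translation": [4, -0.4, -2], "turn": -3},
    {"fingers": 1, "translation": [8.5, -0.4, -1.9], "turn": -4.2},
    {"fingers": 1, "translation": [13, -0.4, -1.5], "turn": -4.5},
    {"fingers": 1, "translation": [17.5, -0.3, -1.2], "turn": -4.5},
  ],
)

```text
time_s: 19.2
position: [0.5279, 0.0274, 0.2727]
ee_rot: [0.678, 0.735, -0.001, -0.0]
ft_force: [1.0, -0.5, -0.1]
width: 0.028
gripper_force: 0.0
```

Request:
move_arm(
  deltas=[
    {"fingers": 1, "translation": [4.2, 0.4, 0.2], "turn": -0.2},
    {"fingers": 1, "translation": [8.3, 0.8, 0.5], "turn": -0.3},
    {"fingers": 1, "translation": [12.4, 1.2, 0.7], "turn": -0.5},
    {"fingers": 1, "translation": [16.5, 1.6, 1], "turn": -0.7},
    {"fingers": 1, "translation": [20.7, 2, 1.2], "turn": -0.8},
  ],
)

```text
time_s: 19.7
position: [0.5313, 0.2346, 0.2606]
ee_rot: [0.673, 0.74, -0.001, -0.0]
ft_force: [1.3, -0.3, 0.3]
width: 0.0005
gripper_force: 0.0
```

Request:
move_arm(
  deltas=[
    {"fingers": 1, "translation": [4.1, 0.5, 0.3], "turn": -0.2},
    {"fingers": 1, "translation": [8.2, 1, 0.5], "turn": -0.4},
    {"fingers": 1, "translation": [12.3, 1.4, 0.8], "turn": -0.5},
    {"fingers": 1, "translation": [16.5, 1.9, 1], "turn": -0.7},
    {"fingers": 1, "translation": [16.5, 1.9, 1], "turn": -0.7},
  ],
)

```text
time_s: 20.2
position: [0.5303, 0.4067, 0.2496]
ee_rot: [0.664, 0.748, -0.001, -0.003]
ft_force: [-0.8, 0.8, 0.9]
width: 0.0006
gripper_force: 0.0
```

Request:
move_arm(
  deltas=[
    {"fingers": 1, "translation": [0, 0, 0], "turn": 0},
    {"fingers": 1, "translation": [0, 0, 0], "turn": 0},
  ],
)

```text
time_s: 20.4
position: [0.5363, 0.3976, 0.251]
ee_rot: [0.669, 0.743, -0.001, 0.0]
ft_force: [0.8, -1.0, -0.0]
width: 0.0005
gripper_force: 0.0
```

```bash
python3 - <<'E'
from h import *
w=wsnap('w8');s=ctrl.state();print(s['position'],s['ft_force'],s['width'],yaw(s['ee_rot']),s['joint_pos'])
save('w8.png',w['frame'])
q=world(w);k=q[(np.hypot(q[...,0]-.54,q[...,1]-.397)<.03)&(q[...,2]>.108)&(q[...,2]<.14)];print(len(k),k.mean(0),cv2.minEnclosingCircle(k[:,:2].astype(np.float32)))
t=snap('top');sc=snap('scene')
E
```

```text
[0.53690445 0.39697331 0.25131369] [-0.68494737 -0.17316212  0.31594734] 0.00048081644718781966 95.93716053434045 [-0.01127018  0.51610129 -0.97697547  1.33185704  0.42322672  1.50942823
 -0.8464847 ]
1052 [0.54061809 0.39394155 0.12088528] ((0.5414564609527588, 0.389543741941452), 0.022523168474435806)
```

View pics/w8.png

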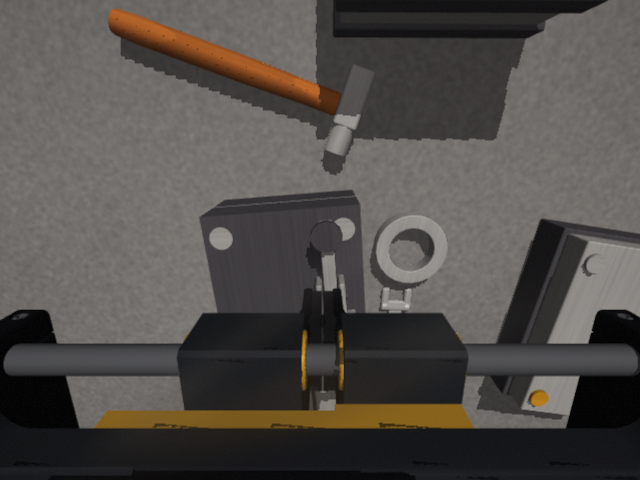

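The wrist view shows the pad at (327,236) with the pawl fallen; its top is at z≈0.121 around (0.540, 0.397). I'll press straight down.

Request:
move_arm(
  deltas=[
    {"fingers": 1, "translation": [0, 0.3, 4], "turn": 0},
    {"fingers": 1, "translation": [0, 0.3, 8], "turn": 0},
    {"fingers": 1, "translation": [0, 0.3, 11], "turn": 0},
    {"fingers": 1, "translation": [0, 0.3, 12.5], "turn": 0},
    {"fingers": 1, "translation": [0, 0.3, 12.5], "turn": 0},
  ],
)

```text
time_s: 21.05
position: [0.5394, 0.3972, 0.125]
ee_rot: [0.669, 0.743, -0.001, -0.0]
ft_force: [-0.4, -0.2, 0.4]
width: 0.0004
gripper_force: 0.0
```

Request:
move_arm(
  deltas=[
    {"fingers": 1, "translation": [0, 0, 0.5], "turn": 0},
    {"fingers": 1, "translation": [0, 0, 0.9], "turn": 0},
    {"fingers": 1, "translation": [0, 0, 1.3], "turn": 0},
    {"fingers": 1, "translation": [0, 0, 1.5], "turn": 0},
    {"fingers": 1, "translation": [0, 0, 1.6], "turn": 0},
  ],
)

```text
time_s: 21.55
position: [0.5402, 0.4005, 0.1131]
ee_rot: [0.669, 0.743, 0.002, 0.0]
ft_force: [-0.6, 1.7, 1.5]
width: 0.0005
gripper_force: 0.7
```

```bash
cat >> h.py <<'E'
def lip(n='scene'):
    q=world(snap(n));k=q[(q[...,2]>.128)&(q[...,2]<.145)&(np.abs(q[...,0]-.548)<.045)&(np.abs(q[...,1]-.12)<.07)]
    return len(k),k.mean(0).round(4) if len(k) else None
E
python3 - <<'E'
from h import *
s=ctrl.state();print(s['position'],s['ft_force']);print(lip(),lip('top'))
E
```

```text
[0.54022543 0.40054017 0.11309497] [-0.5829896   1.7064787   1.51747437]
(130, array([0.5498, 0.1263, 0.1368])) (79, array([0.5454, 0.1499, 0.1391]))
```

The lip is already moving home. I'll lift off and retreat.

Request:
move_arm(
  deltas=[
    {"fingers": 1, "translation": [0, 0, 0], "turn": 0},
    {"fingers": 1, "translation": [0, 0, 0], "turn": 0},
    {"fingers": 1, "translation": [0, 0, -2], "turn": 0},
    {"fingers": 1, "translation": [0, 0, -6], "turn": 0},
    {"fingers": 1, "translation": [0, 0, -10], "turn": 0},
  ],
)

```text
time_s: 22.15
position: [0.5389, 0.3976, 0.2103]
ee_rot: [0.669, 0.743, -0.002, -0.0]
ft_force: [0.7, 0.8, 0.2]
width: 0.0006
gripper_force: 0.0
```

Request:
move_arm(
  deltas=[
    {"fingers": 1, "translation": [0, 0, -2], "turn": 0},
    {"fingers": 1, "translation": [0, 0, -4], "turn": 0},
    {"fingers": 1, "translation": [0, 0, -4], "turn": 0},
    {"fingers": 1, "translation": [0, 0, -4], "turn": 0},
    {"fingers": 1, "translation": [0, 0, -4], "turn": 0},
  ],
)

```text
time_s: 22.65
position: [0.539, 0.398, 0.2486]
ee_rot: [0.669, 0.743, -0.001, -0.0]
ft_force: [0.1, 0.0, -0.6]
width: 0.0003
gripper_force: 0.0
```

```bash
python3 - <<'E'
from h import *
s=ctrl.state();print(s['time_s'],s['position'],s['ft_force']);print(lip('top'))
w=wsnap('w9');q=world(w);k=q[(np.hypot(q[...,0]-.54,q[...,1]-.397)<.013)&(q[...,2]>.1)];print('pad z',np.median(k[:,2]))
q=world(load('top'));k=q[(q[...,2]>.132)&(q[...,2]<.145)&(np.abs(q[...,0]-.548)<.045)&(np.abs(q[...,1]-.14)<.07)];print(cv2.minAreaRect(k[:,:2].astype(np.float32)))
for a in('brush',):
    k=q[(np.hypot(q[...,0]-.532,q[...,1]+.148)<.03)&(q[...,2]>.178)];print(k.mean(0),len(k))
save('end.png',load('top')['frame'])
E
```

```text
22.65 [0.5390337  0.39804051 0.24856601] [ 0.08407638  0.00157211 -0.62075848]
(80, array([0.5438, 0.1567, 0.1386]))
pad z 0.2735150840137696
((0.543374240398407, 0.15675732493400574), (0.06255688518285751, 0.010618146508932114), 10.508062362670898)
[ 0.53427081 -0.14926418  0.18551395] 43
```

View pics/end.png

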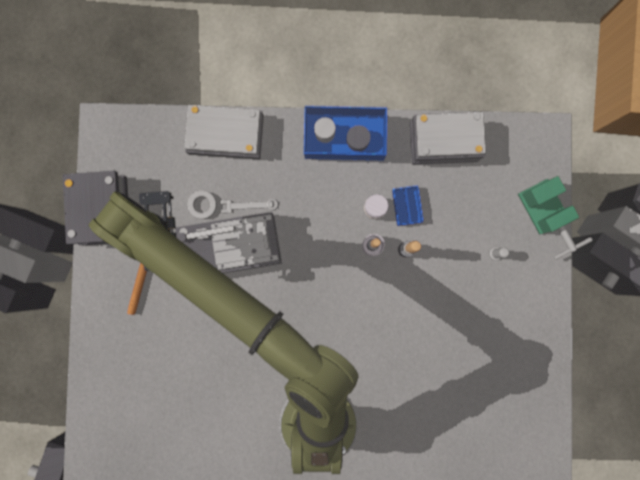

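The end picture shows the slide back over the cavity at (245,240), with the brush in the pot (374,243) and the bystanders unmoved. I'll check the slide's trailing edge and the pad height against the first wrist view.

```bash
python3 - <<'E'
from h import *
c=np.array([.5202,.2724]);a=np.radians(10.45);X=np.array([np.cos(a),np.sin(a)]);Y=np.array([-np.sin(a),np.cos(a)])
for n in('w1','w9'):
    q=world(load(n));d=q[...,:2]-c;mx,my,z=d@X,d@Y,q[...,2]
    m=(np.abs(z-.104)<.003)&(mx>-.04)&(mx<.025)&(my>0)&(my<.06); 
    g=(np.abs(z-.106)<.004)&(mx<-.053)&(mx>-.063)&(my>0)&(my<.06)
    p=(np.hypot(mx-.042,my-.12)<.011)&(z>.1)&(z<.13)
    print(n,m.sum(),m.any() and np.percentile(my[m],[98,99.5]),g.sum(),g.any() and np.percentile(my[g],98),p.sum(),p.any() and np.median(z[p]))
t=load('top');print(world(t)[240:241,268:276,:].round(4).tolist())
E
```

```text
w1 2278 [0.03605927 0.03659753] 282 0.03222400537508818 394 0.11378935338535803
w9 0 False 0 False 502 0.11341894672193148
[[[0.537, 0.1514, 0.1], [0.5373, 0.149, 0.0954], [0.5375, 0.1463, 0.0934], [0.5375, 0.1434, 0.0945], [0.5379, 0.1411, 0.0886], [0.5382, 0.1386, 0.0845], [0.5376, 0.1347, 0.0961], [0.5374, 0.1314, 0.1006]]]
```

The pawl is riding as it did at the start. One move back gives a clear view of the trailing edge.

Request:
move_arm(
  deltas=[
    {"fingers": 1, "translation": [-3, -1, -3], "turn": 0},
    {"fingers": 1, "translation": [-7, -2, -6], "turn": 0},
    {"fingers": 1, "translation": [-11, -3, -6], "turn": 0},
    {"fingers": 1, "translation": [-15, -4, -6], "turn": 0},
    {"fingers": 1, "translation": [-19, -5, -6], "turn": 0},
  ],
)

```text
time_s: 23.25
position: [0.5091, 0.2029, 0.3096]
ee_rot: [0.669, 0.743, -0.001, -0.0]
ft_force: [-0.2, -0.6, 0.0]
width: 0.001
gripper_force: 0.0
```

Request:
move_arm(
  deltas=[
    {"fingers": 1, "translation": [0, 0, 0], "turn": 0},
    {"fingers": 1, "translation": [0, 0, 0], "turn": 0},
    {"fingers": 1, "translation": [0, 0, 0], "turn": 0},
    {"fingers": 1, "translation": [0, 0, 0], "turn": 0},
  ],
)

```text
time_s: 23.65
position: [0.509, 0.2067, 0.3103]
ee_rot: [0.668, 0.745, 0.0, -0.001]
ft_force: [-0.3, 0.1, -0.6]
width: 0.0006
gripper_force: 0.0
```

```bash
python3 - <<'E'
from h import *
s=ctrl.state();print(s['position'],s['ft_force'])
wsnap('w10')
c=np.array([.5202,.2724]);a=np.radians(10.45);X=np.array([np.cos(a),np.sin(a)]);Y=np.array([-np.sin(a),np.cos(a)])
q=world(load('w10'));d=q[...,:2]-c;mx,my,z=d@X,d@Y,q[...,2]
m=(np.abs(z-.104)<.003)&(mx>-.04)&(mx<.025)&(my>0)&(my<.06)
g=(np.abs(z-.106)<.004)&(mx<-.053)&(mx>-.063)&(my>0)&(my<.06)
print(m.sum(),m.any() and np.percentile(my[m],[98,99.5]),g.sum(),g.any() and np.percentile(my[g],98))
E
```

```text
[0.50903362 0.20671572 0.31034182] [-0.34584826  0.14762704 -0.61336274]
2519 [0.03598639 0.03656175] 351 0.03283869191959346
```

The trailing edge reads 36.6 mm, the same as at the start, so the slide is fully home.

```bash
python3 -c "
from workcell import ctrl
print(ctrl.finish_job())"
```

```text
the job is handed in; nothing more can be done
None
```

The job is handed in at about 24 s robot time: the cavity was scrubbed to the floor three times, the brush stands in its pot, and the slide is home with the pawl riding on it; the judge returned no verdict.

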